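Open the child-resistant bottle in the slanted stand

TASK

The wide bottle leaning in the slanted stand has a child-resistant cap: push the cap down along the bottle's leaning axis and, keeping it pressed, turn it anticlockwise past its ratchet to unlock it. Then lift the cap off and gently stand it, rim down, flat inside the shallow steel tray and let go. Do not drop the cap and do not disturb the small bottle, the petri dish or the beaker.

Things in the scene. Friction and masses are not known exactly. Their poses are not given: they have to be found in the camera images.
- stand: Fixed grey-painted stand holding the leaning bottle; footprint 150 x 124 mm (x -50 to +100, y +-62), cheeks 62 mm high. Origin on the worktop below the cap, z up. The bottle leans 28 degrees from vertical, its mouth towards the stand's -x. May stand left or right of the tray.
- bottle: White plastic bottle, 84 mm wide, fixed in the stand. Origin at the centre of its underside, z along its leaning axis to the mouth. Its 40 mm neck (top 126.5 mm from the underside) has two lugs that catch two lugs inside the cap. Closed, the cap's rim lies 112 mm up this axis, the cap's x along the bottle's x (either way round). Turned unpressed, it jams on the ratchet; forcing it past does not count.
- spring_disc (a joint): Travel (m) of the spring-loaded disc in the bottle's mouth that pushes the cap up: about 0.001 with the cap closed, 0.010 with the cap pressed 9 mm down; stiffness 700 N/m, so about 3.5 N closed and 10 N at 9 mm.
- cap: Dark grey metal cap, 0.25 kg: a round ribbed skirt 68 mm in diameter and 30 mm high, with a straight grip bar on top, 56 mm long (along the cap's x) x 22 mm wide (y) x 35 mm high. Origin at the centre of the skirt's rim (underside), z up through the bar, top of the bar at 65 mm. The flat shoulder of the skirt beside the bar lies at 30 mm; fingertips may rest on it.
- cap_grip (a point): Point on the cap's axis in the middle of the grip bar, 48 mm above the rim.
- tray: Fixed shallow open steel tray, 150 x 140 mm, 14 mm high, walls and floor 4 mm thick. Origin at the centre of its underside, z up.
- bottle_37: Bystander: small plastic bottle with a screw cap, 40 mm wide, 87 mm high, standing loose; origin at its underside.
- petri_1: Bystander: petri dish, 62 mm wide, 14 mm high, loose; origin at its underside.
- beaker: Bystander: clear beaker, 52 mm wide, 68 mm high, loose; origin at its underside.
- cap_seat (a point): Centre of the closed cap's rim, on the bottle's axis. To unlock, press the cap over 7 mm down the axis (about 9; it stops at 10.5 mm), keep it down and turn it anticlockwise seen from above (+ about z). A 7 mm deep ratchet tooth is cleared past 30 degrees; from 45 to 135 degrees from closed (aim for 70 to 80) it lifts straight off along the axis, clear of everything after 35 mm.
Things that resemble listed ones, but are neither listed nor needed, are in the scene too. Leave any blue look-alike of the cap alone.

How it is judged:
On the way, in this order (a step that is already met when the one before it is completed fails the run):
1. the cap is pressed down against its spring by more than 7 mm, not yet turned (value of joint spring_disc above 0.008 m and angle between the x axis of cap and the x axis of bottle, either way round below 0.4 rad and z of cap in the frame of bottle below 0.105 m), for 0.05 s.
2. the cap, still on the neck, is turned past the ratchet (angle between the x axis of cap and the x axis of bottle, either way round above 0.6 rad and z of cap in the frame of bottle below 0.122 m), for 0.1 s.
3. the cap is lifted off the bottle (z of cap in the frame of bottle above 0.145 m), for 0.1 s.
At the end, for the whole second after the job is handed in: The cap stands rim down, flat on the tray's floor (rim within 4 mm of the floor, upright within 0.1 rad, wholly inside the walls), released and at rest (x of cap in the frame of tray between -0.05 and 0.05 m and y of cap in the frame of tray between -0.045 and 0.045 m and z of cap in the frame of tray between 0 and 0.008 m and z of cap_grip in the frame of tray above 0.045 m and angle between cap's own z axis and vertical below 0.1 rad and linear speed of cap below 0.02 m/s and angular speed of cap below 0.2 rad/s); the robot touches nothing.
It fails at once if the cap is dropped or thrown (moves faster than 0.6 m/s with no finger on it, a fall of about 2 cm) (linear speed of cap above 0.6 m/s and contact force between the fingers and cap below 0.1 N).
It fails at once if the small bottle, the petri dish or the beaker is moved by more than 3 cm (distance of any of bottle_37, petri_1, beaker from where it was at the start of the episode above 0.03 m).
It fails at once if the small bottle or the beaker is tipped (angle between any of bottle_37, beaker's own z axis and vertical above 0.35 rad).
It also fails if it takes over 43 s, if anything falls off the work surface, if the arm or the gripper's body presses on something with over 40 N, if the wrist force passes 120 N, or if a joint passes its speed limit or range.

ROBOT

A 7-joint arm with a two-finger parallel gripper is mounted at the origin on a cart in front of the work surface, level with it; the furniture and walls round the work are solid. World frame = base frame: x ahead of the robot, y to its left, z up, the work surface at z = 0. Lengths are in m, angles in rad, forces in N, time in s.
With the tool pointing down it reaches from about 0.425 to 0.925 m from the base axis. Payload 6.8 kg.
Tool frame: the origin (TCP) lies at the very end of the fingers, on their centre line; the grasp point (between the pads) lies r.grip_depth behind it (r.grip_depth is the distance from the TCP to the grasp point, in m); z points along the fingers, x is the direction in which the jaws open and shut, and the axes are right-handed (so a half turn about z gives the same grasp; the last joint's range is limited). The gripper opens to 85 mm and grips with 20 to 120 N. Pads are 22 mm wide; open, the fingers measure 114 mm over their backs; the gripper's body (76 mm by 85 mm) begins 54 mm behind the grasp point. The pads swing forward as they close: fully open they stand 13 mm farther back than shut.
Start: joints at [1.199, 0.477, 0.022, 1.555, -0.011, 1.109, -0.083], TCP at [0.176, -0.652, 0.231] pointing down, gripper open.
Joint ranges: [-2.96, 2.96], [-0.34, 2.1], [-1.41, 1.46], [0.24, 2.44], [-1.37, 4.51], [0.17, 1.92], [-2.96, 2.96]. Speed limits (rad/s): [2.39, 2.39, 3.14, 3.14, 3.14, 3.14, 3.14].

INTERFACE

Orientations are given as a rotation vector (axis times angle).
In Python, from bench import readout, grab_frame, workorder, r gives the robot as it stands.
- The arm moves only by the shell command python3 -m handwheel 'ROWS' [FORCE]. ROWS is text: rows parted by semicolons, each of 7 numbers parted by spaces: the shift along the tool's x, y, z in mm, then the turn, a rotation vector about the tool's x, y, z in degrees, then the finger opening in mm, from 0 to 85.4. A call has 1 to 12 rows; each row is the pose to reach, as a shift and turn from the pose commanded when the call began, along the tool's axes at that moment; what a row does not reach only later rows make up. A row lasts 1/8 s, in which the tool goes at most 62.5 mm and 10.7 degrees, less where a joint would pass 70% of its speed; a pose out of reach is approached as far as the arm can. A call with a gripper value outside its range is refused whole. The fingers move at their own pace and stop on an object; FORCE is the grip in N (left out, the last holds). Time passes only in rows, so rows that repeat a pose let the fingers close. It gives the time, the measured TCP pose, the force and the opening at its end, in the units of the state.
- readout.get_obs(): the state, without advancing time (a new reading comes with each control period).
- grab_frame(name): name is "scene" or "top" or "wrist"; returns a dict with "pixels" (384x512x3 uint8, red, green, blue), "fx", "fy", "cx", "cy" (pixels), "rvec" (rotation vector, rad) and "tvec" (3), from world to camera coordinates, as OpenCV has them. Camera axes: x right, y down, z forward; pixel columns grow to the right and rows downward; lengths in m; the calibration is good to about 2 mm. A picture is of the moment at which its call begins. There is no depth.
- workorder.hand_in(): hands the job in, once; it reports no verdict.
The state is a dict: "clock": time; "joints": joint angles; "qvel": joint speeds; "tau": joint torques, N m; "tcp_pos": TCP position; "orientation": TCP orientation; "contact_force": force on the tool from outside, world axes, zero at the start; "moment": the same for the moment, N m; "grip_width": finger opening in m.
Only numpy, scipy, OpenCV 4.12 (cv2) and the standard library are available. Lean on these libraries where they do the work, as an engineer would, in place of code of your own. Each camera call takes 0.05 s, during which the arm holds its last target.

## Working session

There is one attempt and no reset: what is moved stays moved. The work goes in short steps, Python scripts to look and compute and a shell command to move; the robot and the scene stay as the last step left them, time stands still between calls to the robot, and variables do not carry over. Pictures are saved under pics/ and viewed, and the job is handed in when it is done.

```bash
ls; mkdir -p pics
python3 - <<'E'
from bench import readout, grab_frame, r
import cv2,json
print(readout.get_obs(), r.grip_depth)
for n in ("scene","top","wrist"):
    f=grab_frame(n); cv2.imwrite(f"pics/{n}0.png",f["pixels"][:,:,::-1]); print(n,f["fx"],f["fy"],f["cx"],f["cy"],f["rvec"],f["tvec"])
E
```

```text
pics
{'clock': 0.0, 'joints': array([ 1.19891967,  0.47781224,  0.02234014,  1.55645281, -0.011457  ,
        1.10927979, -0.08313002]), 'qvel': array([-0.00058095, -0.00029855,  0.00029382, -0.0009491 ,  0.00167113,
        0.00071669, -0.00020318]), 'tau': array([ 8.49820208e-04, -5.96447325e+01,  1.60890877e+00, -2.81196606e+01,
        1.25965310e-02,  9.35904711e-03,  2.51149100e-05]), 'tcp_pos': array([ 0.17581225, -0.65109396,  0.23031702]), 'orientation': array([-2.49352531e+00,  1.90941503e+00,  2.43038975e-03]), 'contact_force': array([0.92040027, 0.57620536, 0.212077  ]), 'moment': array([-0.00187267, -0.02050162,  0.01864994]), 'grip_width': 0.08572948401888608} 0.0187
scene 367.73423032710934 367.73423032710934 252.5138231238214 193.13532395745074 [ 0.64165797 -2.74324245  0.99184083] [0.49905173 0.26582493 0.78886622]
top 463.62858438001064 463.62858438001064 254.14477952498112 194.37578102754028 [ 2.14541559 -2.10602089  0.21111463] [-0.01454789  0.58452382  1.06014905]
wrist 295.83641632859496 295.83641632859496 253.25117648832276 190.65102455549635 [-2.31475352  1.77245011  0.24483717] [-0.67311473 -0.03361386  0.37743898]
```

View pics/scene0.png

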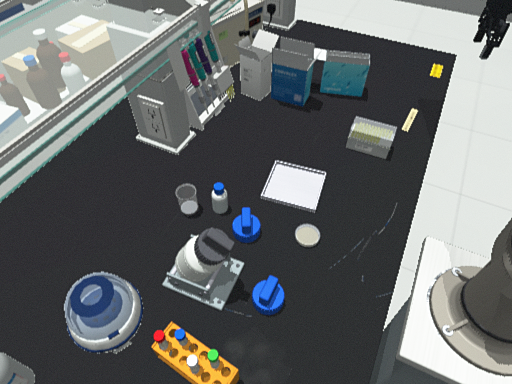

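View pics/top0.png

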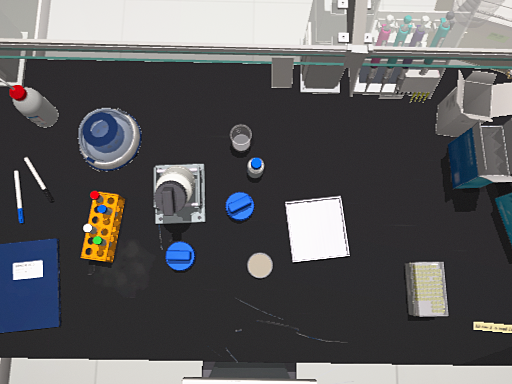

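View pics/wrist0.png

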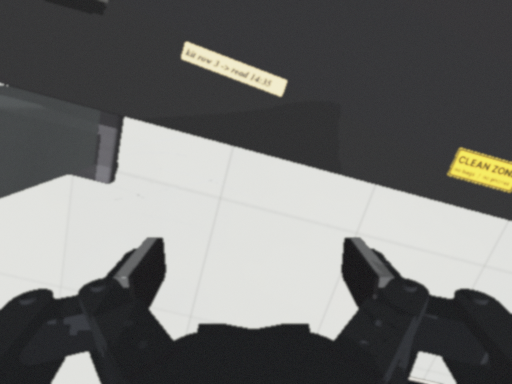

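Could be taken for the cap, in top-view pixels: dark grey cap at (173,197), on the white leaning bottle; blue cap at (240,206), blue cap at (180,256), blue funnel thing at (103,130). I choose the dark grey one and will check it in a close crop.

```bash
cat > h.py <<'E'
import numpy as np, cv2
from scipy.spatial.transform import Rotation as R
from bench import readout, grab_frame, r
def cam(f):
    Rm=cv2.Rodrigues(np.array(f["rvec"],float))[0]; t=np.array(f["tvec"],float)
    K=np.array([[f["fx"],0,f["cx"]],[0,f["fy"],f["cy"]],[0,0,1]]); return K,Rm,t
def ray(f,u,v):
    K,Rm,t=cam(f); d=Rm.T@(np.linalg.inv(K)@[u,v,1]); return -Rm.T@t, d/np.linalg.norm(d)
def onz(f,u,v,z):
    o,d=ray(f,u,v); return o+d*(z-o[2])/d[2]
def proj(f,P):
    K,Rm,t=cam(f); p=(Rm@np.atleast_2d(P).T).T+t; p=p@K.T; return p[:,:2]/p[:,2:]
E
python3 - <<'E'
from h import *
f=grab_frame("top");g=grab_frame("scene")
a=cv2.resize(f["pixels"][150:240,135:225],(540,540),interpolation=cv2.INTER_CUBIC)
b=cv2.resize(g["pixels"][215:315,155:255],(540,540)[:2],interpolation=cv2.INTER_CUBIC)
cv2.imwrite("pics/c1.png",a[:,:,::-1]);cv2.imwrite("pics/c2.png",b[:,:,::-1])
o,_=ray(f,0,0);print("topcam",o); o,_=ray(g,0,0);print("scenecam",o)
for n,u,v,z in [("tray",317,229,.014),("petri",260,265,.014),("beaker",241,138,.03),("b37",256,168,.08),("standBL",154,223,0),("standBR",205,222,0),("standTR",204,164,0),("standTL",154,165,0),("blue1",240,206,.05),("blue2",180,256,.05)]:
    print(n,onz(f,u,v,z).round(3))
E
```

```text
topcam [0.37446485 0.00381162 1.15132849]
scenecam [0.31435197 0.49035903 0.77637382]
tray [ 0.509 -0.161  0.014]
petri [ 0.418 -0.021  0.014]
beaker [0.734 0.032 0.03 ]
b37 [ 0.644 -0.007  0.08 ]
standBL [0.518 0.244 0.   ]
standBR [0.523 0.117 0.   ]
standTR [0.672 0.126 0.   ]
standTL [0.667 0.253 0.   ]
blue1 [0.557 0.03  0.05 ]
blue2 [0.435 0.168 0.05 ]
```

View pics/c1.png

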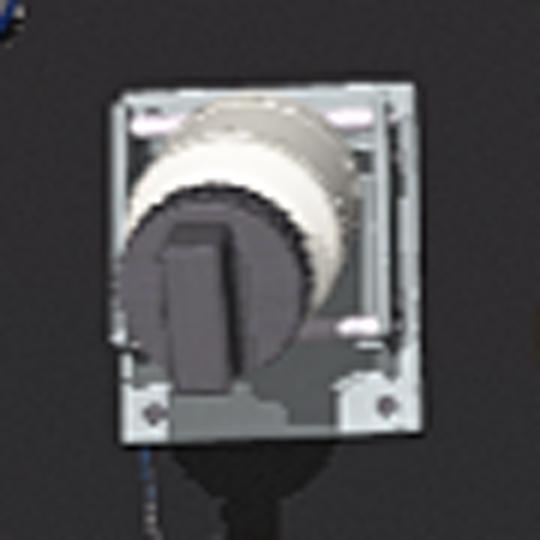

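View pics/c2.png

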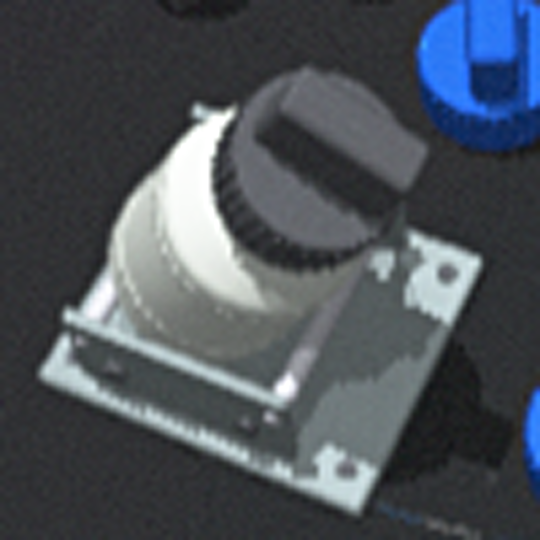

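Run:
```python
from h import *
f=grab_frame("top");g=grab_frame("scene")
def enh(p,x,y,s,k):
    a=p[y:y+s,x:x+s].astype(float); a=np.clip((a/255)**.5*255*1.1,0,255).astype(np.uint8)
    return cv2.resize(a,(s*k,s*k),interpolation=cv2.INTER_NEAREST)
a=enh(f["pixels"],148,172,48,12); cv2.imwrite("pics/d1.png",a[:,:,::-1])
b=enh(g["pixels"],190,222,48,12); cv2.imwrite("pics/d2.png",b[:,:,::-1])
```

```text
(no output)
```

View pics/d1.png

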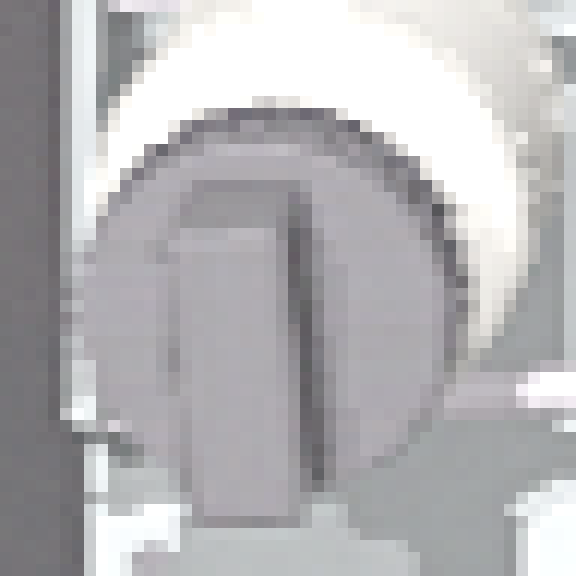

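View pics/d2.png

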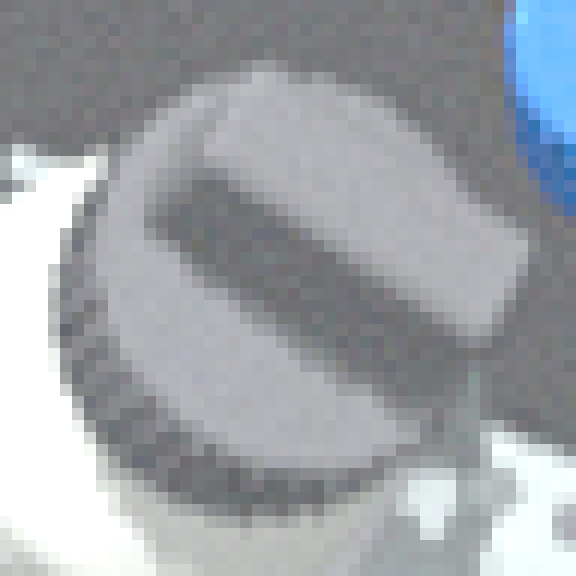

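Run:
```python
from h import *
f=grab_frame("top");g=grab_frame("scene")
def tri(a,b):
    o1,d1=ray(f,*a);o2,d2=ray(g,*b)
    A=np.c_[d1,-d2]; s=np.linalg.lstsq(A,o2-o1,rcond=None)[0]
    p,q=o1+s[0]*d1,o2+s[1]*d2; return (p+q)/2,np.linalg.norm(p-q)
P=lambda x,y:(148+x/12-.5,172+y/12-.5); Q=lambda x,y:(190+x/12-.5,222+y/12-.5)
c,e=tri(P(235,377),Q(365,206)); print("bar top centre",c.round(4),e.round(4))
pts=[((168,230),(245,80)),((280,230),(530-325+0,170)),]
# corners: top TL is +x,+y world ; TR +x,-y ; BR -x,-y ; BL -x,+y
for n,a in (("TL",(168,230)),("TR",(280,230)),("BR",(302,524)),("BL",(190,524))):
    for m,b in (("205,170",(205,170)),("245,80",(245,80)),("530,240",(530,240)),("480,335",(480,335))):
        p,e=tri(P(*a),Q(*b))
        if e<.006: print(n,m,p.round(4),e.round(4))
a=np.radians(28); 
for yaw in (0,2.5,4):
    y=np.radians(yaw); ax=R.from_euler('z',y).apply([-np.sin(a),0,np.cos(a)])
    rim=c-.065*ax; print(yaw,"rim",rim.round(4),"reproj skirt centre top@30mm",proj(f,rim+.03*ax),proj(g,rim+.03*ax))
    # skirt top rim extents
    th=np.linspace(0,6.283,60);ex=R.from_euler('z',y).apply([np.cos(a),0,np.sin(a)]);ey=np.cross(ax,ex)
    C=rim+.03*ax+.034*(np.outer(np.cos(th),ex)+np.outer(np.sin(th),ey))
    for ff,S in((f,P),(g,Q)):
        p=proj(ff,C); o=np.array([148,172]) if ff is f else np.array([190,222])
        p=(p-o+.5)*12; print(p.min(0).round(),p.max(0).round())
```

```text
bar top centre [0.5369 0.1797 0.1891] 0.0008
TL 205,170 [0.5598 0.1905 0.1991] 0.0031
TL 245,80 [0.5543 0.1857 0.2216] 0.0053
TR 205,170 [0.5679 0.1765 0.1731] 0.0024
TR 245,80 [0.562  0.1719 0.1972] 0.0
BR 530,240 [0.5131 0.1685 0.1796] 0.0006
BR 480,335 [0.5188 0.1736 0.1531] 0.0044
BL 530,240 [0.5069 0.1827 0.2052] 0.004
BL 480,335 [0.5121 0.1879 0.1805] 0.0004
0 rim [0.5674 0.1797 0.1317] reproj skirt centre top@30mm [[170.00766898 198.06438831]] [[213.49083197 244.04014336]]
[ 82. 138.] [458. 496.]
[87. 73.] [481. 475.]
2.5 rim [0.5673 0.1811 0.1317] reproj skirt centre top@30mm [[169.67725641 198.06516006]] [[213.31330691 244.32418926]]
[ 77. 138.] [454. 496.]
[85. 77.] [479. 478.]
4 rim [0.5673 0.1819 0.1317] reproj skirt centre top@30mm [[169.47890914 198.07241567]] [[213.21347213 244.49746642]]
[ 75. 138.] [452. 496.]
[84. 80.] [477. 480.]
```

```bash
cat >> h.py <<'E'
A28=np.radians(28); YAW=np.radians(3.0)
RZ=R.from_euler('z',YAW)
AX=RZ.apply([-np.sin(A28),0,np.cos(A28)])   # bottle axis up
EX=RZ.apply([np.cos(A28),0,np.sin(A28)])    # cap x
EY=np.cross(AX,EX)
BT=np.array([0.537,0.180,0.189])            # bar top centre
def Rtool(z,x):
    z=z/np.linalg.norm(z); x=x-z*(x@z); x/=np.linalg.norm(x); return R.from_matrix(np.c_[x,np.cross(z,x),z])
def delta(p,Rt=None,verbose=True):
    s=readout.get_obs(); R0=R.from_rotvec(s["orientation"]); p0=np.array(s["tcp_pos"])
    sh=R0.inv().apply(np.array(p)-p0)*1000
    rv=(R0.inv()*Rt).as_rotvec(degrees=True) if Rt is not None else np.zeros(3)
    if verbose: print("shift",sh.round(1),"turn",rv.round(1))
    return sh,rv
E
python3 - <<'E'
from h import *
s=readout.get_obs(); R0=R.from_rotvec(s["orientation"]); print(s["clock"],R0.as_matrix().round(3))
print("az",np.degrees(np.arctan2(s["tcp_pos"][1],s["tcp_pos"][0])), "toolx az",np.degrees(np.arctan2(*R0.as_matrix()[[1,0],0])))
pre=BT+.08*AX; print(pre)
for sg in (1,-1):
    delta(pre,Rtool(-AX,sg*EY))
delta([.5,-.32,.30],None)
E
```

```text
0.45 [[ 0.261 -0.965  0.   ]
 [-0.965 -0.261  0.   ]
 [-0.    -0.    -1.   ]]
az -74.88315871101014 toolx az -74.887222269703
[0.49949375 0.17803438 0.25963581]
shift [-716.6 -528.6  -28.3] turn [  -4.3   40.7 -163.2]
shift [-716.6 -528.6  -28.3] turn [27.9  3.  11.9]
shift [-235.7 -399.2  -68.7] turn [0. 0. 0.]
```

```bash
python3 -m handwheel '-30 -50 -9 0 0 0 85; -60 -100 -17 0 0 0 85; -88 -150 -26 0 0 0 85; -118 -200 -34 3 0 1 85; -147 -250 -43 5 0 2 85; -177 -300 -52 7 0 3 85; -206 -350 -60 10 1 4 85; -236 -395 -69 12 1 5 85; -290 -415 -69 14 1 6 85; -345 -430 -69 16 1 7 85; -400 -445 -69 18 2 8 85; -455 -460 -69 20 2 9 85' 80
python3 -c "
from h import *
delta(BT+.08*AX,Rtool(-AX,-EY)); s=readout.get_obs(); print(s['clock'],s['tcp_pos'],s['joints'].round(2))"
```

```text
clock: 1.95
tcp_pos: [0.5013, -0.0904, 0.3007]
orientation: [-2.129, 1.916, -0.349]
contact_force: [1.2, 0.3, 0.6]
grip_width: 0.0849
shift [-267.5  -10.9   45.7] turn [7.8 0.8 2.9]
1.95 [ 0.50125452 -0.09042006  0.30069513] [ 0.47 -0.02 -0.36  2.08 -0.11  0.74 -1.29]
```

```bash
python3 -m handwheel '-55 -2 0 2 0 1 85; -110 -4 5 3 0 1 85; -165 -6 15 5 0 2 85; -220 -9 30 7 1 3 85; -267 -11 45 8 1 3 85; -267 -11 45 8 1 3 85; -267 -11 45 8 1 3 85'
python3 - <<'E'
from h import *
delta(BT+.08*AX,Rtool(-AX,-EY)); s=readout.get_obs(); print(s['clock'],s['tcp_pos'],s['joints'].round(2))
for n in("wrist","top","scene"):
    f=grab_frame(n); cv2.imwrite(f"pics/{n}1.png",f["pixels"][:,:,::-1])
    if n=="wrist":
        a=np.radians([0]); L=[]
        for dx in(-.028,.028):
            for dy in(-.011,.011): L.append(BT+dx*EX+dy*EY)
        print(proj(f,L).round(1), proj(f,BT).round(1))
E
```

```text
clock: 2.82
tcp_pos: [0.4989, 0.1771, 0.2597]
orientation: [-1.994, 1.892, -0.474]
contact_force: [-0.1, -0.1, -0.6]
grip_width: 0.0851
shift [-0.9 -0.5  0.4] turn [-0.1 -0.1  0. ]
2.825 [0.49892084 0.1771242  0.25972703] [ 0.19  0.05 -0.81  2.17  0.55  0.58 -2.54]
[[267.1 231.2]
 [239.9 231.2]
 [268.1 162.7]
 [239.1 162.6]] [[253.6 198. ]]
```

View pics/wrist1.png

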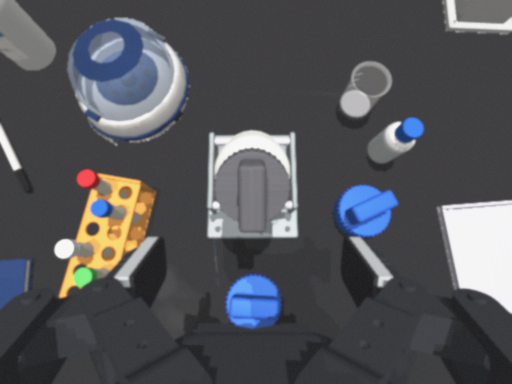

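View pics/scene1.png

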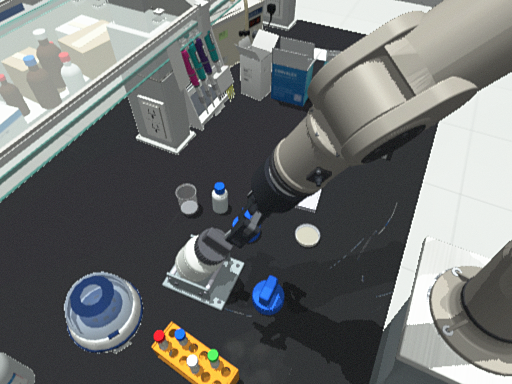

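Run:
```python
from h import *
a=cv2.imread("pics/wrist1.png")[135:255,195:315].astype(float); a=np.clip((a/255)**.5*280,0,255).astype(np.uint8)
cv2.imwrite("pics/w1c.png",cv2.resize(a,(600,600),interpolation=cv2.INTER_NEAREST))
```

```text
(no output)
```

View pics/w1c.png

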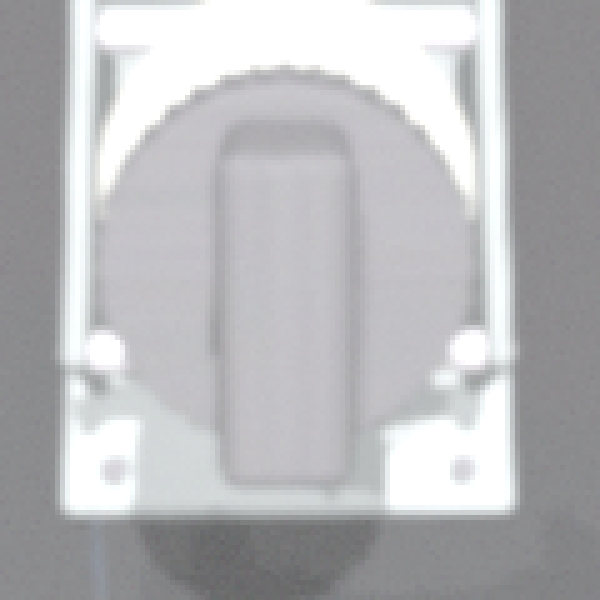

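```bash
python3 -m handwheel '-2 0 35 0 0 0 85; -2 0 70 0 0 0 85; -2 0 95 0 0 0 70; -2 0 108 0 0 0 50; -2 0 110 0 0 0 50; -2 0 110 0 0 0 40' 80
python3 - <<'E'
from h import *
s=readout.get_obs(); print(s['clock'],s['tcp_pos'],s['contact_force'])
f=grab_frame("wrist"); cv2.imwrite("pics/w2.png",f["pixels"][:,:,::-1])
f=grab_frame("scene"); cv2.imwrite("pics/s2.png",cv2.resize(f["pixels"][190:310,150:310,::-1],(800,600)))
E
```

```text
clock: 3.72
tcp_pos: [0.5514, 0.1793, 0.1636]
orientation: [-1.99, 1.895, -0.477]
contact_force: [-0.4, 0.3, 0.0]
grip_width: 0.0403
3.725 [0.55136798 0.17933348 0.16355686] [-0.43940561  0.30507778  0.00582534]
```

View pics/w2.png

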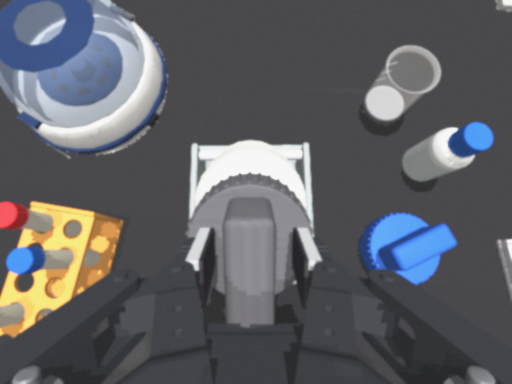

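View pics/s2.png

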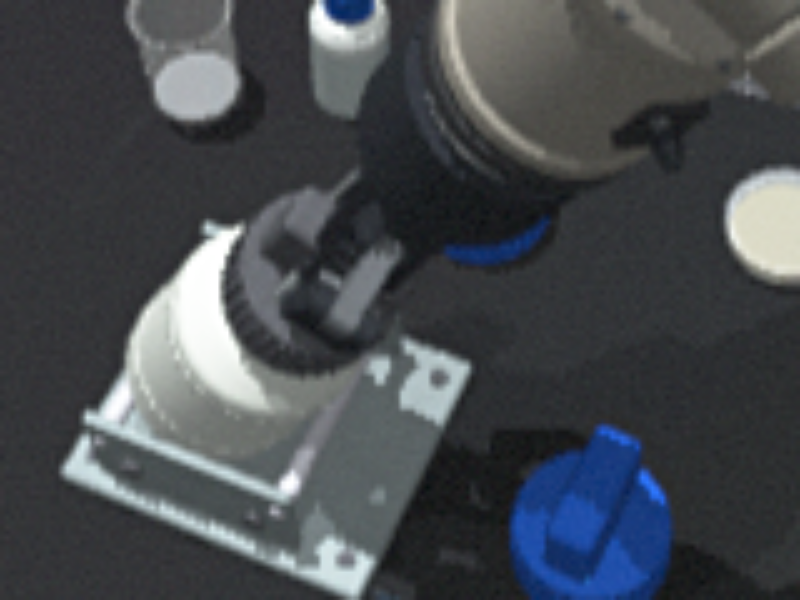

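```bash
python3 -m handwheel '-1 0 0 0 0 0 30; -1 0 0 0 0 0 20; -1 0 0 0 0 0 10; -1 0 0 0 0 0 10; -1 0 0 0 0 0 10' 90
python3 - <<'E'
from h import *
s=readout.get_obs(); print(s['clock'],s['tcp_pos'],s['contact_force'],s['moment'],R.from_rotvec(s['orientation']).inv().apply(s['contact_force']))
E
```

```text
clock: 4.45
tcp_pos: [0.5513, 0.181, 0.1631]
orientation: [-1.99, 1.895, -0.476]
contact_force: [-0.0, 0.4, 1.9]
grip_width: 0.0206
4.45 [0.55128801 0.18101119 0.16313194] [-0.02923565  0.40441764  1.9365967 ] [0.06536103 0.20136427 0.02333747] [-0.40278334 -0.90465347 -1.71294565]
```

```bash
python3 -m handwheel '0 0 3 0 0 0 10; 0 0 6 0 0 0 10; 0 0 8.5 0 0 0 10; 0 0 8.5 0 0 0 10'
python3 - <<'E'
from h import *
s=readout.get_obs(); print(s['clock'],((s['tcp_pos']-BT)@AX*1000).round(2),s['joints'].round(2),s['moment'],R.from_rotvec(s['orientation']).inv().apply(s['contact_force']))
E
```

```text
clock: 4.95
tcp_pos: [0.5553, 0.1813, 0.1557]
orientation: [-1.991, 1.894, -0.476]
contact_force: [-2.9, -0.5, 7.4]
grip_width: 0.0209
4.95 -38.03 [-0.12  0.29 -0.49  2.18  1.    0.45 -2.95] [-0.10525261  0.3627879  -0.05679638] [ 0.3533218  -0.92476244 -7.84950681]
```

```bash
python3 -m handwheel '0 0 0.7 0 0 0 10; 0 0 0.7 0 0 -3 10; 0 0 0.7 0 0 -6 10'
python3 - <<'E'
from h import *
s=readout.get_obs(); R0=R.from_rotvec(s['orientation']);d=R0.inv().apply(BT-s['tcp_pos'])*1000
print(s['clock'],"axis offset in tool mm",d.round(2),s['joints'].round(3),"moment tool",R0.inv().apply(s['moment']),R0.inv().apply(s['contact_force']))
E
```

```text
clock: 5.32
tcp_pos: [0.5553, 0.1815, 0.1551]
orientation: [-2.099, 1.795, -0.504]
contact_force: [-4.0, 0.7, 7.8]
grip_width: 0.0209
5.325 axis offset in tool mm [  0.63   0.31 -38.58] [-0.114  0.295 -0.5    2.181  1.004  0.449 -2.85 ] moment tool [-0.51875897 -0.17472536  0.06007588] [-0.83666158 -0.23365103 -8.72395327]
```

```bash
python3 -m handwheel '0 0 0 0 0 -6 10; 0 0 0 0 0 -12 10; 0 0 0 0 0 -18 10; 0 0 0 0 0 -24 10; 0 0 0 0 0 -30 10; 0 0 0 0 0 -34 10'
python3 - <<'E'
from h import *
s=readout.get_obs(); R0=R.from_rotvec(s['orientation']);d=R0.inv().apply(BT-s['tcp_pos'])*1000
print(s['clock'],"axis offset in tool mm",d.round(2),s['joints'].round(3),"moment tool",R0.inv().apply(s['moment']),R0.inv().apply(s['contact_force']))
f=grab_frame("scene"); cv2.imwrite("pics/s3.png",cv2.resize(f["pixels"][190:310,150:310,::-1],(800,600)))
E
```

```text
clock: 6.08
tcp_pos: [0.5552, 0.1819, 0.155]
orientation: [-2.619, 1.138, -0.641]
contact_force: [-4.7, -0.2, 6.6]
grip_width: 0.0204
6.075 axis offset in tool mm [  0.71   0.69 -38.59] [-0.043  0.308 -0.583  2.177  1.037  0.473 -2.279] moment tool [-0.33754421 -0.61352843  0.04954653] [-0.7131363   0.76019425 -8.04680119]
```

View pics/s3.png

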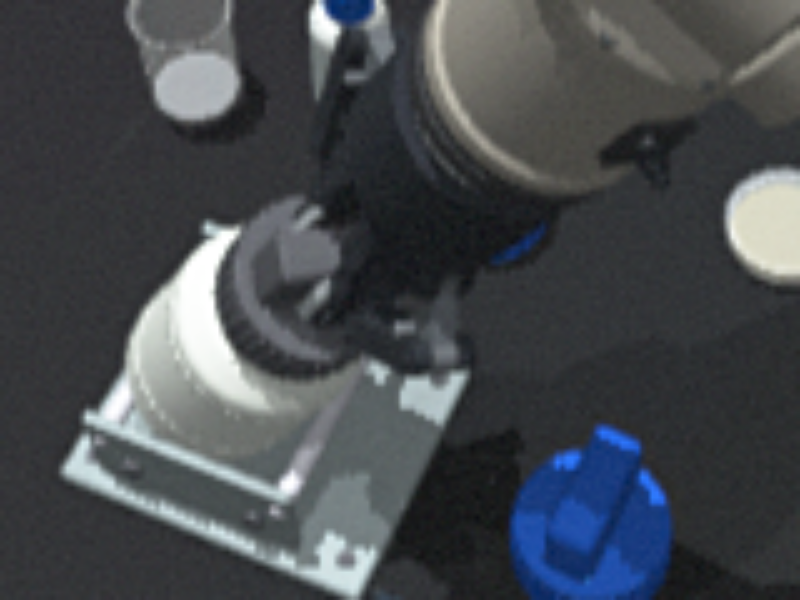

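The bar has turned with the fingers, its end now at about (305,250) in the crop. The cap is still pressed down, so I carry on turning.

```bash
python3 -m handwheel '0 0 0 0 0 -7 10; 0 0 0 0 0 -14 10; 0 0 0 0 0 -21 10; 0 0 0 0 0 -28 10; 0 0 0 0 0 -35 10; 0 0 0 0 0 -36 10; 0 0 0 0 0 -36 10'
python3 - <<'E'
from h import *
s=readout.get_obs(); R0=R.from_rotvec(s['orientation']);d=R0.inv().apply(BT-s['tcp_pos'])*1000
print("turn",np.degrees(np.arccos(abs(R0.as_matrix()[:,0]@EY))))
print(s['clock'],"axis offset in tool mm",d.round(2),s['joints'].round(3),"moment tool",R0.inv().apply(s['moment']),R0.inv().apply(s['contact_force']))
E
```

```text
clock: 7.0
tcp_pos: [0.5544, 0.183, 0.1546]
orientation: [-2.966, 0.286, -0.736]
contact_force: [-6.5, 3.2, 5.9]
grip_width: 0.0206
turn 75.97361530205798
7.0 axis offset in tool mm [  1.2    1.82 -38.6 ] [ 0.027  0.324 -0.667  2.173  1.07   0.499 -1.676] moment tool [ 0.36512743 -1.18352681  0.02824625] [-3.58958413 -2.74150298 -8.15024585]
```

```bash
python3 -m handwheel '0 0 -4 0 0 0 10; 0 0 -9 0 0 0 10; 0 0 -14 0 0 0 10; 0 0 -20 0 0 0 10; 0 0 -20 0 0 0 10'
python3 - <<'E'
from h import *
s=readout.get_obs(); R0=R.from_rotvec(s['orientation']);d=R0.inv().apply(BT-s['tcp_pos'])*1000
print(s['clock'],"axis offset in tool mm",d.round(2),"moment tool",R0.inv().apply(s['moment']),R0.inv().apply(s['contact_force']))
E
```

```text
clock: 7.62
tcp_pos: [0.5449, 0.1815, 0.1721]
orientation: [-2.967, 0.288, -0.736]
contact_force: [-3.7, 4.5, 0.2]
grip_width: 0.0209
7.625 axis offset in tool mm [  1.1    0.88 -18.65] moment tool [ 0.79984905 -1.63606079  0.04327525] [-4.06498835 -3.80742587 -1.80090075]
```

```bash
python3 -m handwheel '0 0 -7 0 0 0 10; 0 0 -14 0 0 0 10; 0 0 -21 0 0 0 10; 0 0 -28 0 0 0 10; 0 0 -38 0 0 0 10; 0 0 -50 0 0 0 10; 0 0 -60 0 0 0 10;0 0 -60 0 0 0 10'
python3 - <<'E'
from h import *
s=readout.get_obs(); R0=R.from_rotvec(s['orientation']);d=R0.inv().apply(BT-s['tcp_pos'])*1000
print(s['clock'],"axis offset in tool mm",d.round(2),s['tcp_pos'],s['joints'].round(2),"moment tool",R0.inv().apply(s['moment']),s['contact_force'])
for n in("scene","wrist"):
    f=grab_frame(n); cv2.imwrite(f"pics/{n}4.png",f["pixels"][:,:,::-1])
E
```

```text
clock: 8.62
tcp_pos: [0.5179, 0.1792, 0.2263]
orientation: [-2.967, 0.291, -0.741]
contact_force: [0.0, 0.1, -2.2]
grip_width: 0.0208
8.625 axis offset in tool mm [-0.7   0.25 41.9 ] [0.51787977 0.17921136 0.22628234] [ 0.15  0.15 -0.79  2.17  0.74  0.56 -1.39] moment tool [-0.17332938 -0.6953207  -0.02069174] [ 0.0404917   0.14855461 -2.24390181]
```

View pics/scene4.png

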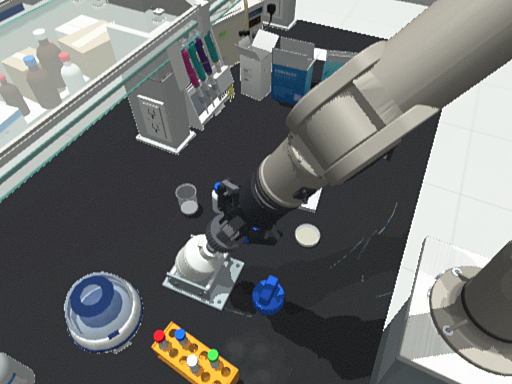

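View pics/wrist4.png

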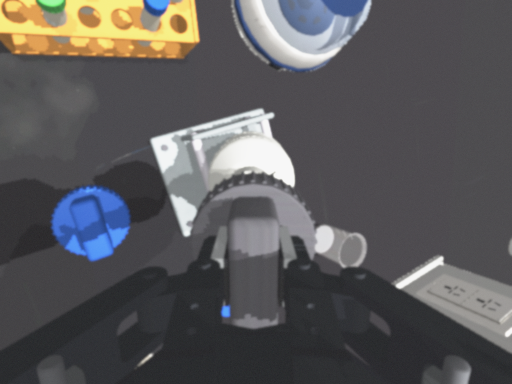

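```bash
cat >> h.py <<'E'
TR_AZ=np.radians(-45)
RV=Rtool(np.array([0,0,-1.]),np.array([np.cos(TR_AZ),np.sin(TR_AZ),0]))
E
python3 - <<'E'
from h import *
f=cv2.imread("pics/top0.png"); 
F=grab_frame("top")
m=(f.min(2)>150).astype(np.uint8); m[:, :270]=0; m[:,370:]=0; m[:180]=0; m[280:]=0
c=max(cv2.findContours(m,cv2.RETR_EXTERNAL,cv2.CHAIN_APPROX_NONE)[0],key=cv2.contourArea)
q=cv2.boxPoints(cv2.minAreaRect(c)); print(q)
W=np.array([onz(F,*p,.014) for p in q]); print(W.round(3)); 
print("centre",W.mean(0), [np.linalg.norm(W[i]-W[i-1]).round(3) for i in range(4)])
C=W.mean(0)
delta([C[0],C[1],.20],RV)
E
```

```text
[[284.61542 201.92311]
 [341.72308 194.78465]
 [349.2923  255.33849]
 [292.18463 262.47693]]
[[ 0.575 -0.08   0.014]
 [ 0.596 -0.223  0.014]
 [ 0.446 -0.239  0.014]
 [ 0.426 -0.099  0.014]]
centre [ 0.51062427 -0.16044444  0.014     ] [np.float64(0.15), np.float64(0.144), np.float64(0.151), np.float64(0.141)]
shift [ 50.  336.5  11.6] turn [-14.5 -24.5  33.1]
```

```bash
python3 -m handwheel '3 15 -5 0 0 0 10; 8 45 -8 -1 -2 3 10; 13 80 -8 -3 -5 7 10; 18 115 -7 -5 -8 11 10; 23 150 -5 -7 -11 15 10; 28 185 -2 -9 -14 19 10; 33 220 1 -10 -17 23 10; 38 255 4 -12 -20 27 10; 43 285 7 -13 -22 30 10; 47 315 10 -14 -24 32 10; 50 332 11 -14.5 -24.5 33 10; 50 336.5 11.6 -14.5 -24.5 33 10'
python3 - <<'E'
from h import *
s=readout.get_obs(); print(s['clock'],s['joints'].round(2))
delta([.5106,-.1604,.20],RV)
E
```

```text
clock: 10.28
tcp_pos: [0.5108, -0.1607, 0.1997]
orientation: [-2.903, 1.2, -0.0]
contact_force: [0.9, 0.4, -2.8]
grip_width: 0.0213
10.275 [ 0.66  0.34 -0.57  1.89  0.22  0.97 -0.79]
shift [-0.4 -0.1 -0.3] turn [-0.   0.   0.1]
```

Now partway down, then I check the cap's height and tilt before contact.

```bash
python3 -m handwheel '0 0 30 0 0 0 10; 0 0 60 0 0 0 10; 0 0 90 0 0 0 10; 0 0 120 0 0 0 10; 0 0 135 0 0 0 10; 0 0 140 0 0 0 10; 0 0 140 0 0 0 10'
python3 - <<'E'
from h import *
s=readout.get_obs(); print(s['clock'],s['tcp_pos'],s['contact_force'])
f=grab_frame("scene"); cv2.imwrite("pics/s5.png",cv2.resize(f["pixels"][140:230,240:360,::-1],(800,600),interpolation=cv2.INTER_CUBIC))
for h in (.030,.035,.040):
    c=s['tcp_pos']-[0,0,h]; p=proj(f,[c,c+[0,0.034,0],c+[.0,-.034,0]]); print(h,((p-[240,140])*800/120).round(0).tolist())
f=grab_frame("top"); cv2.imwrite("pics/t5.png",cv2.resize(f["pixels"][170:290,250:410,::-1],(800,600),interpolation=cv2.INTER_CUBIC))
E
```

```text
clock: 11.15
tcp_pos: [0.5114, -0.1598, 0.0608]
orientation: [-2.904, 1.198, -0.002]
contact_force: [-0.3, -0.4, -3.7]
grip_width: 0.0206
11.15 [ 0.51137719 -0.15975929  0.06075673] [-0.31381854 -0.35418069 -3.705017  ]
0.03 [[356.0, 260.0], [324.0, 317.0], [387.0, 206.0]]
0.035 [[355.0, 269.0], [323.0, 325.0], [386.0, 214.0]]
0.04 [[354.0, 277.0], [322.0, 333.0], [385.0, 222.0]]
```

View pics/s5.png

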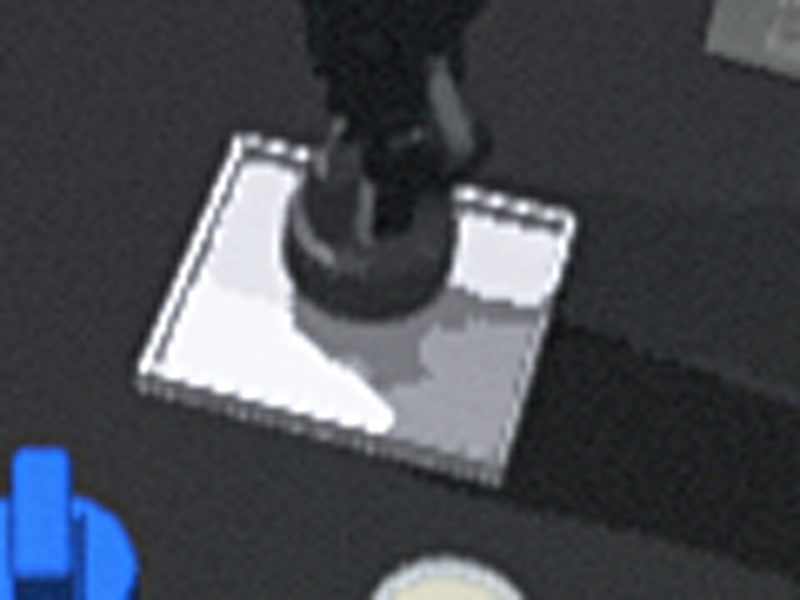

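View pics/t5.png

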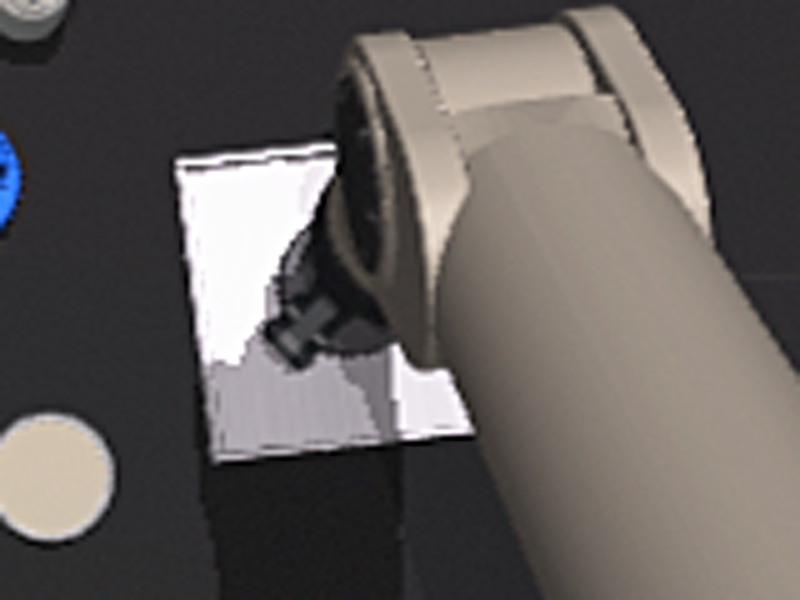

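```bash
python3 -m handwheel '0 0 7 0 0 0 10; 0 0 14 0 0 0 10; 0 0 16 0 0 0 10; 0 0 18 0 0 0 10; 0 0 18 0 0 0 10'
```

```text
clock: 11.88
tcp_pos: [0.5108, -0.16, 0.042]
orientation: [-2.904, 1.198, -0.0]
contact_force: [-0.2, 0.3, -2.5]
grip_width: 0.0205
```

```bash
python3 -m handwheel '0 0 1 0 0 0 10; 0 0 2 0 0 0 10; 0 0 2 0 0 0 10'; python3 -m handwheel '0 0 1 0 0 0 10; 0 0 1.5 0 0 0 10; 0 0 1.5 0 0 0 10'
```

```text
clock: 12.25
tcp_pos: [0.5108, -0.16, 0.0401]
orientation: [-2.904, 1.198, -0.0]
contact_force: [0.1, -1.0, -2.5]
grip_width: 0.0207
clock: 12.62
tcp_pos: [0.5108, -0.16, 0.0386]
orientation: [-2.904, 1.198, -0.0]
contact_force: [0.3, -0.5, -3.1]
grip_width: 0.0206
```

```bash
python3 -m handwheel '0 0 1 0 0 0 10; 0 0 1 0 0 0 10'; python3 -m handwheel '0 0 1 0 0 0 10; 0 0 1 0 0 0 10'
python3 - <<'E'
from h import *
s=readout.get_obs(); print(s['moment'])
f=grab_frame("scene"); cv2.imwrite("pics/s6.png",cv2.resize(f["pixels"][140:230,240:360,::-1],(800,600),interpolation=cv2.INTER_CUBIC))
E
```

```text
clock: 12.88
tcp_pos: [0.5108, -0.16, 0.0376]
orientation: [-2.904, 1.198, -0.0]
contact_force: [-0.1, -0.8, -2.1]
grip_width: 0.0206
clock: 13.12
tcp_pos: [0.5109, -0.16, 0.0367]
orientation: [-2.904, 1.198, -0.001]
contact_force: [-0.3, 0.2, -2.3]
grip_width: 0.021
[-0.00073856 -0.03329011  0.01141598]
```

View pics/s6.png

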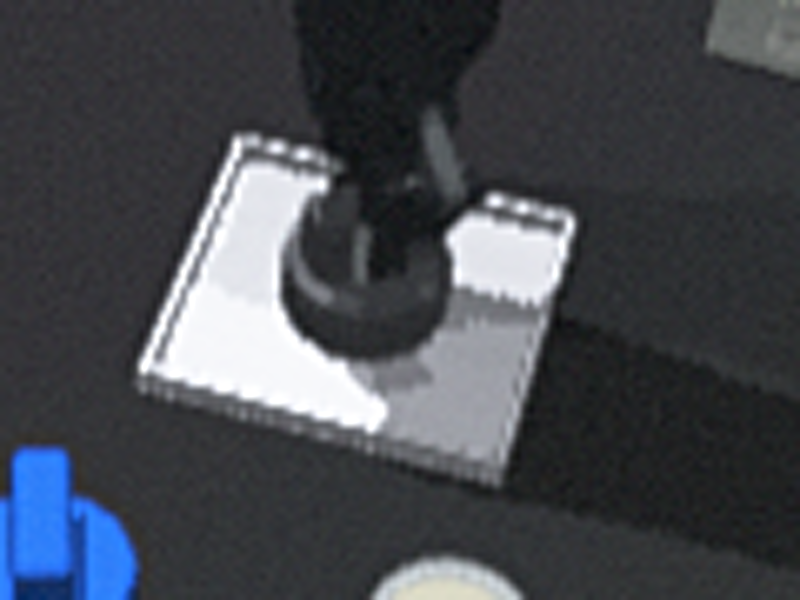

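```bash
python3 -m handwheel '0 0 0.7 0 0 0 10; 0 0 1 0 0 0 10'; python3 -m handwheel '0 0 0.7 0 0 0 10; 0 0 1 0 0 0 10'
```

```text
clock: 13.42
tcp_pos: [0.5108, -0.16, 0.0365]
orientation: [2.904, -1.198, 0.001]
contact_force: [-4.9, 1.1, 11.9]
grip_width: 0.0208
clock: 13.68
tcp_pos: [0.5109, -0.16, 0.0365]
orientation: [2.903, -1.198, 0.001]
contact_force: [-8.6, 1.3, 23.0]
grip_width: 0.0208
```

```bash
python3 -m handwheel '0 0 0.7 0 0 0 10; 0 0 1 0 0 0 10'
```

```text
clock: 13.92
tcp_pos: [0.5109, -0.16, 0.0365]
orientation: [2.902, -1.198, 0.001]
contact_force: [-13.0, 2.9, 32.5]
grip_width: 0.021
```

```bash
python3 -m handwheel '0 0 -1.5 0 0 0 10; 0 0 -2.5 0 0 0 10; 0 0 -2.5 0 0 0 10' 30
```

```text
clock: 14.3
tcp_pos: [0.5109, -0.16, 0.0366]
orientation: [-2.904, 1.198, -0.0]
contact_force: [-4.2, -0.4, 7.9]
grip_width: 0.0208
```

```bash
python3 -m handwheel '0 0 0 0 0 0 22; 0 0 0 0 0 0 24; 0 0 0 0 0 0 28; 0 0 0 0 0 0 36; 0 0 0 0 0 0 46; 0 0 0 0 0 0 46'
```

```text
clock: 15.05
tcp_pos: [0.5109, -0.16, 0.0362]
orientation: [-2.904, 1.198, -0.001]
contact_force: [0.4, -0.1, -0.3]
grip_width: 0.046
```

Run:
```python
from h import *
f=grab_frame("wrist"); cv2.imwrite("pics/w7.png",f["pixels"][:,:,::-1])
```

```text
(no output)
```

View pics/w7.png

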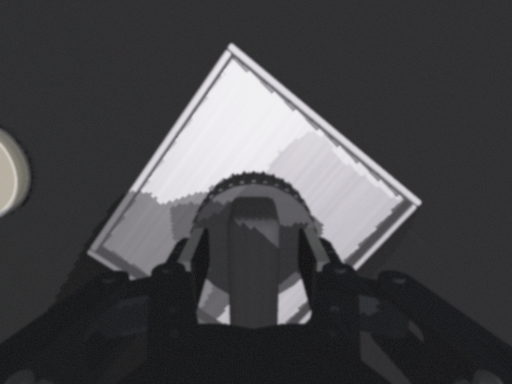

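The wrist view shows the fingers standing clear on both sides of the bar (about 205 and 305 against a bar from 230 to 280). I withdraw straight up.

```bash
python3 -m handwheel '0 0 -10 0 0 0 55; 0 0 -30 0 0 0 60; 0 0 -60 0 0 0 60; 0 0 -110 0 0 0 60; 0 0 -160 0 0 0 60; -40 0 -200 0 0 0 60; -90 0 -210 0 0 0 60; -140 0 -215 0 0 0 60; -180 0 -215 0 0 0 60; -180 0 -215 0 0 0 60'
python3 - <<'E'
from h import *
f=grab_frame("top"); cv2.imwrite("pics/t8.png",f["pixels"][:,:,::-1])
g=grab_frame("scene"); cv2.imwrite("pics/s8.png",cv2.resize(g["pixels"][110:290,160:400,::-1],(800,600),interpolation=cv2.INTER_CUBIC))
E
```

```text
clock: 16.35
tcp_pos: [0.3815, -0.0315, 0.2518]
orientation: [2.905, -1.193, 0.003]
contact_force: [0.7, -0.8, -0.5]
grip_width: 0.0602
```

View pics/t8.png

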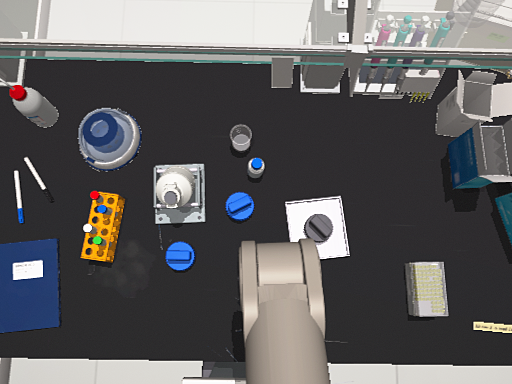

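View pics/s8.png

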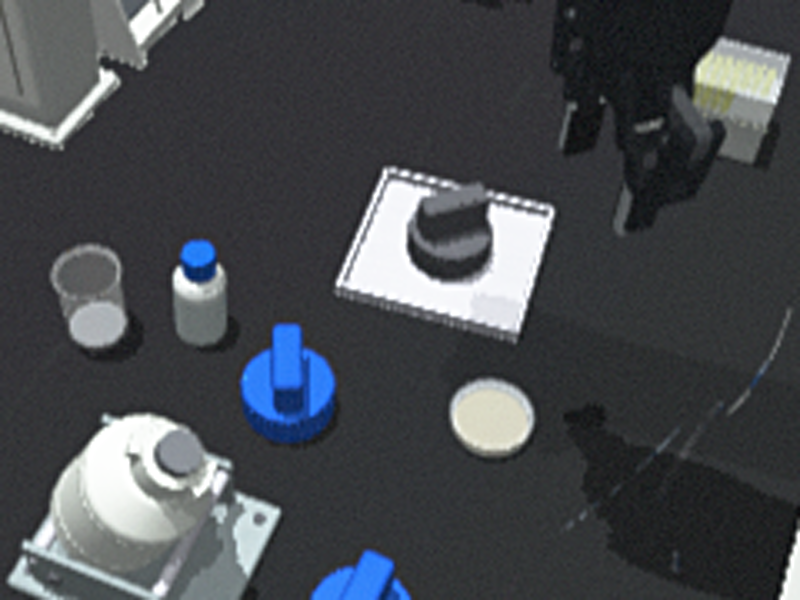

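The cap stands flat near the centre of the tray: top view about (318,228), tray centre (317,229). The beaker at (241,138) and small bottle at (256,168) haven't moved. The petri dish, seen in the scene view at (307,235), hasn't either.

```bash
python3 -c "
from bench import workorder; print(workorder.hand_in())"
```

```text
the job is handed in; nothing more can be done
None
```

I pressed the dark grey cap down about 8–9 mm along the bottle's axis and turned it 76° anticlockwise while pressed. I then lifted it straight off, stood it rim down in the tray, let go and moved the arm clear. The job was handed in at about 16.5 s; no verdict is reported.

**Last checks:**
- **Cap:** the pictures show it upright, within a few mm of the tray's centre. I judged tilt and rest by eye and did not measure them.
- **Bystanders:** the beaker, small bottle and petri dish are at the same pixels as at the start. The arm hid the petri dish in the top view, so I checked it in the scene view only.
- **Robot:** the wrist force read about zero after release.

**What was less clean:**
- **Press depth:** I inferred it from tool travel (about 8.6 mm) and force (about 8–9 N), because the spring travel can't be read directly.
- **Lift-off:** the neck dragged sideways on the cap with about 5.5 N.
- **Set-down:** I pushed one step too far, to about 33 N downward and 13 N sideways through the held cap. I eased it to about 8 N before opening the fingers.

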